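# Start and run in the filler cap of a jeweller's steam cleaner

## Task

The filler cap of the small steam cleaner has been set on its neck with its lugs riding on top of the thread. Without lifting it off, turn it gently backwards (anticlockwise seen from above) until it drops into the thread start, then screw it in clockwise until it is fully home on the neck, never forcing it. Let go of it, and leave the jar, spoon and hammer where they are.

Things in the scene. Friction and masses are not known exactly. Their poses are not given: they have to be found in the camera images.
- cap: Loose filler cap, 140 g: black disc head 62 mm across, 10 mm high, red wing grip on top, brass plug below (26 mm across, in the neck). Origin on the axis at the head's underside; z up, x along the wing. At first it just rests on the ledge, origin 12.5 mm above the rim, with about 2 mm sideways play.
- wing (a point): Grip point in the middle of the cap's red wing, 32 mm above the cap's origin; axes as the cap. The wing is 52 mm long (x), 12 mm thick (y) and stands 10 to 41 mm above the origin: pinch it across its thickness with the fingertips above the disc head.
- lugs (a point): On the cap's axis 16 mm below its origin (hidden): height of the plug's three radial lug pins, 5 mm thick, reaching 21 mm out, 120 degrees apart.
- rim (a point): Centre of the flat brass seat, 62 mm across, on the cleaner's filler neck, 126 mm above the table; z is the upright thread axis. The cap is fully home when its head's underside lies on this rim (cap origin at this point); there it stops hard.
- ledge (a point): On the axis, 6 mm below the rim (hidden): flat ledge the lugs ride on. Notches in it, the thread starts, come 15 to 70 degrees anticlockwise of the first position, never the same. Over one (14 degrees of play) the cap falls 9.5 mm if pressed lightly; turned past unfallen, the lugs ride over a 2 mm hump to the next ledge (starts are 120 degrees apart). Turned clockwise they jam on its blunt back.
- seal_top (a point): Centre of the top of a sprung rubber ring 2.5 mm proud of the rim; it pushes the cap up, 2 N at first touch, 6 N at home. From the start the right-hand thread draws the cap down 4 mm per rad clockwise (1.5 mm axial play), home after 75 to 105 degrees; it holds where left. Free turning takes under 0.15 N m; home is a hard stop. Over 0.35 N m or 25 N of push before home, 0.8 N m at home, spoils it.
- cleaner: The steam cleaner, fixed to the bench: a metal tank 170 mm (x) by 140 mm (y) and 108 mm high, black base trim, gauge and red switch on its front (-x) face; the brass filler neck rises from the middle of its top. Origin under its centre on the table; z up.
- jar: Bystander: clear jar with metal lid, 44 mm across, 60 mm high, standing beside the cleaner (on its -y side). Origin at the centre of its underside.
- spoon: Bystander: metal spoon 150 mm long lying on the bench beside the cleaner (on its +y side), along its own x.
- hammer: Bystander: small hammer 240 mm long lying on the bench beyond the spoon (+y side of the cleaner), along its own x.
Things that resemble listed ones, but are neither listed nor needed, are in the scene too. Leave any purple look-alike of the cap alone.

How it is judged (in metres and radians):
On the way:
1. the cap is backed off until it drops into the thread start (cap origin less than 5 mm above the rim) (z of cap in the frame of rim below 0.005 m), for 0.1 s.
At the end, for the whole second after the job is handed in: The cap is fully home: the underside of its head is less than 1 mm above the neck's rim, within 3 mm of the axis and level within 0.04 rad, at rest and released (z of cap in the frame of rim between -0.002 and 0.001 m and horizontal distance between cap and rim below 0.003 m and angle between the z axis of cap and the z axis of rim, either way round below 0.04 rad and contact force between the fingers and cap below 0.1 N and linear speed of cap below 0.01 m/s); the robot touches nothing.
It fails at once if the cap is forced before it is home: more than 45 N between the cap and the cleaner with its thread while the cap's origin is over 2 mm above the rim (contact force between cap and cleaner above 45 N and z of cap in the frame of rim above 0.002 m).
It fails at once if the cap is overtightened: more than 140 N between the cap and the cleaner with its thread (contact force between cap and cleaner above 140 N).
It fails at once if the cap is lifted off: its origin more than 22 mm above the rim (z of cap in the frame of rim above 0.022 m).
It fails at once if a bystander (jar, spoon or hammer) is moved more than 20 mm (distance of any of jar, spoon, hammer from where it was at the start of the episode above 0.02 m).
It also fails if it takes over 54 s, if anything falls off the work surface, if the arm or the gripper's body presses on something with over 40 N, if the wrist force passes 120 N, or if a joint passes its speed limit or range.

## Robot

A 6-joint arm with a two-finger parallel gripper is mounted at the origin on the work surface. World frame = base frame: x ahead of the robot, y to its left, z up, the work surface at z = 0. Lengths are in m, angles in degrees, forces in N, time in s.
With the tool pointing down it reaches from about 0.3 to 0.75 m from the base axis. Payload 8.5 kg.
Tool frame: the origin (TCP) lies midway between the tips of the shut fingers; the grasp point (between the pads) lies 19 mm behind it (hold_point_z is the distance from the TCP to the grasp point, in m); z points along the fingers, y is the line along which they close (so a half turn about z gives the same grasp; the last joint's range is limited). The gripper opens to 88 mm and grips with 3 to 60 N. Pads are 18 mm wide; open, the fingers measure 123 mm over their backs; the gripper's body (75 mm by 187 mm) begins 45 mm behind the grasp point.
Start: joints at [-75.418, 21.807, 74.336, -0, 83.858, -12.336], TCP at [0.249, -0.49, 0.239] pointing down, gripper open.
Joint ranges: [-178.18, 178.18], [-50.72, 133.34], [12.68, 142.11], [-81.47, 261.47], [9.98, 163.14], [-165.26, 165.26]. Speed limits (degrees/s): [136.94, 136.94, 180, 180, 180, 180].

## Interface

Orientations are given as [roll, pitch, yaw] about the fixed x, y, z axes, in that order (R = Rz(yaw) Ry(pitch) Rx(roll)).
In Python, from cell import move_pose, move_l, movej, gripper_to, pause, ik, get_obs, get_image, calibration, Unreachable, close_job, hold_point_z gives the robot as it stands. Calls block until the motion is done:
- move_pose(position, orientation): joint-space move of the TCP to a pose.
- move_l(position, frame=None, v=0.15): straight line of the TCP; frame=None keeps the orientation; v is the mean speed in m/s.
- movej(angles): joint-space move.
- gripper_to(opening, squeeze=None): opening from 0.0 (shut) to 1.0 (fully open); squeeze is the grip in N (None keeps the last); returns when the fingers have stopped.
- pause(seconds).
- ik(position, orientation): joint angles nearest the present ones, or None.
- get_obs(): the state.
- get_image(name): name is "side" or "top"; returns the picture (400x640x3 uint8, blue, green, red); there is no depth.
- calibration(name): a dict with "K" (3x3 intrinsics, pixels), "cam_to_world" (4x4, takes a point from camera to world coordinates). Camera axes: x right, y down, z forward; pixel columns grow to the right and rows downward; lengths in m; the calibration is good to about 2 mm. A picture is of the moment at which its call begins. calibration takes no time and is no camera call.
A pose or a line that the arm cannot do raises Unreachable and nothing moves.
- close_job(): hands the job in; it is judged then, once.
The state is a dict: "t": time; "qpos": joint angles; "dq": joint speeds; "effort": joint torques, N m; "position": TCP position; "tool_rot": TCP orientation; "contact_force": force on the tool from outside, world axes, zero at the start; "moment": the same for the moment, N m; "grip_width": opening from 0.0 (shut) to 1.0 (fully open); "grasp_force": force on a finger pad.
Only numpy, scipy, OpenCV 4.12 (cv2) and the standard library are available. Lean on these libraries where they do the work, as an engineer would, in place of code of your own. Each camera call takes 0.05 s, during which the arm holds its last target. There are 200 camera calls.

## Working session

There is one attempt and no reset: what is moved stays moved. The work goes in short steps, each a Python script; the robot and the scene stay as the last script left them, time stands still between calls to the robot, and variables do not carry over. Pictures are saved under pics/ and viewed, at most 10 in all, crops included, and the job is handed in when it is done.

```bash
mkdir -p pics; ls
python3 - <<'E'
from cell import *
import cv2
for n in("side","top"):
    im=get_image(n); cv2.imwrite(f"pics/{n}0.png",im); c=calibration(n); print(n,c["K"],c["cam_to_world"])
o=get_obs();print(o["t"],o["tool_rot"],o["contact_force"],o["moment"],hold_point_z)
E
```

```text
pics
side [[362.22653753   0.         318.64327939]
 [  0.         362.22653753 200.31764757]
 [  0.           0.           1.        ]] [[ 0.99979974 -0.01967593  0.00365206  0.48626844]
 [-0.01333473 -0.51893942  0.854707   -0.59218283]
 [-0.01492196 -0.85458454 -0.51909787  0.51608739]
 [ 0.          0.          0.          1.        ]]
top [[485.95770533   0.         324.19593476]
 [  0.         485.95770533 203.92953789]
 [  0.           0.           1.        ]] [[ 0.01237166 -0.98977295  0.14211423  0.32743069]
 [-0.99991735 -0.01274299 -0.00170304  0.07934643]
 [ 0.00349658 -0.14208142 -0.9898488   1.25590902]
 [ 0.          0.          0.          1.        ]]
0.1 [-1.79929545e+02 -1.41630765e-02  2.69174968e+01] [0.39829233 0.27352332 0.42139065] [ 0.03507069  0.00373391 -0.05214983] 0.0187
```

View pics/side0.png

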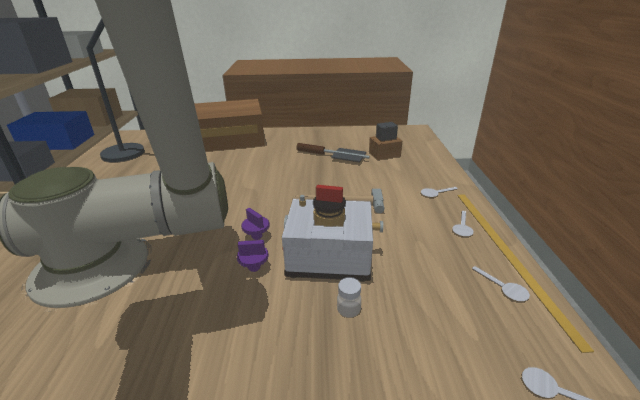

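View pics/top0.png

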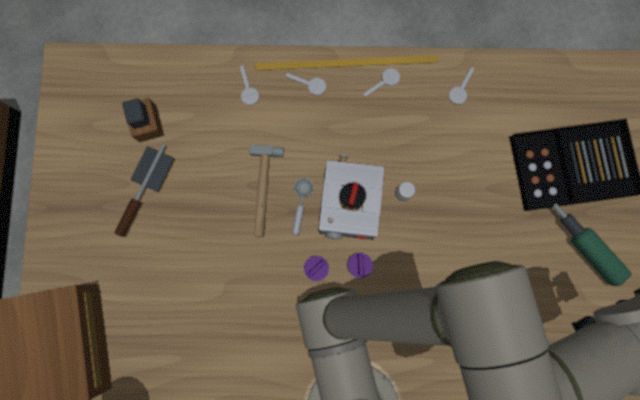

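Top view: the red-winged black cap is on the tank at about (353,195), and at (329,195) in the side view. The purple look-alikes are at (316,268) and (360,265). Jar (405,190), spoon (300,205) and hammer (265,190) flank the tank. Only the red-winged cap on the neck fits the description, so I'll confirm it with a crop and measure.

```bash
cat > h.py <<'E'
from cell import *
import cv2, numpy as np
def ray(n,p,z):
    c=calibration(n);M=np.array(c["cam_to_world"]);d=M[:3,:3]@np.linalg.solve(c["K"],[p[0],p[1],1.]);o=M[:3,3]
    return o+d*(z-o[2])/d[2]
def red(im,box):
    x0,y0,x1,y1=box;h=cv2.cvtColor(im,cv2.COLOR_BGR2HSV)
    m=(((h[...,0]<8)|(h[...,0]>172))&(h[...,1]>150)&(h[...,2]>60)).astype(np.uint8)
    k=np.zeros_like(m);k[y0:y1,x0:x1]=m[y0:y1,x0:x1];return k
def wing(ztop,im=None):
    im=get_image("top") if im is None else im
    m=red(im,(325,165,385,225));c=max(cv2.findContours(m,0,1)[0],key=cv2.contourArea)
    ys,xs=np.nonzero(cv2.drawContours(np.zeros_like(m),[c],0,1,-1))
    P=np.array([ray("top",(x,y),ztop)[:2] for x,y in zip(xs,ys)])
    mu=P.mean(0);w,V=np.linalg.eigh(np.cov((P-mu).T));v=V[:,1];q=(P-mu)@V
    return mu,np.degrees(np.arctan2(v[1],v[0]))%180,np.ptp(q,axis=0),len(xs)
E
python3 - <<'E'
from h import *
t=cv2.imread("pics/top0.png");s=cv2.imread("pics/side0.png")
print(wing(.1795,t))
m=red(s,(300,170,360,215));ys,xs=np.nonzero(m);print("side red",xs.min(),xs.max(),ys.min(),ys.max())
# top edge and bottom
P=ray("side",((xs.min()+xs.max())/2,ys.min()),.1795);print(P)
# black disc
g=cv2.cvtColor(t,cv2.COLOR_BGR2HSV)[...,2]; k=((g<60)|(red(t,(325,165,385,225))>0)).astype(np.uint8)
z=np.zeros_like(k);z[170:222,328:378]=k[170:222,328:378]
c=max(cv2.findContours(z,0,1)[0],key=cv2.contourArea);(x,y),r=cv2.minEnclosingCircle(c);print("disc",x,y,r,ray("top",(x,y),.1485),ray("top",(x+r,y),.1485),"red switch etc")
# tank top outline
a=cv2.resize(t[150:250,305:425],None,fx=4,fy=4,interpolation=cv2.INTER_CUBIC)
b=cv2.resize(s[160:280,270:390],(400,400),interpolation=cv2.INTER_CUBIC)
cv2.imwrite("pics/c1.png",np.hstack([cv2.resize(a,(400,333)),b[:333]]))
w=ray("side",(329,195),.16);print(w)
for p in [(405,190)]:print("jar",ray("top",p,.06))
for p in ((303,187),(297,232),(265,150),(260,235)):print(p,ray("top",p,.01))
E
```

```text
(array([0.50527533, 0.01334579]), np.float64(166.017174320876), array([0.0143929 , 0.04866554]), 135)
side red 317 342 185 196
[0.51025555 0.01793542 0.1795    ]
disc 351.8513488769531 196.14865112304688 13.243802070617676 [0.50538555 0.01384299 0.1485    ] [ 0.50578091 -0.01672986  0.1485    ] red switch etc
[0.50911448 0.01322191 0.16      ]
jar [ 0.5368765  -0.12410243  0.06      ]
(303, 187) [0.55010891 0.13291661 0.01      ]
(297, 232) [0.43258168 0.14614408 0.01      ]
(265, 150) [0.64762893 0.23470228 0.01      ]
(260, 235) [0.42366967 0.24088059 0.01      ]
```

View pics/c1.png

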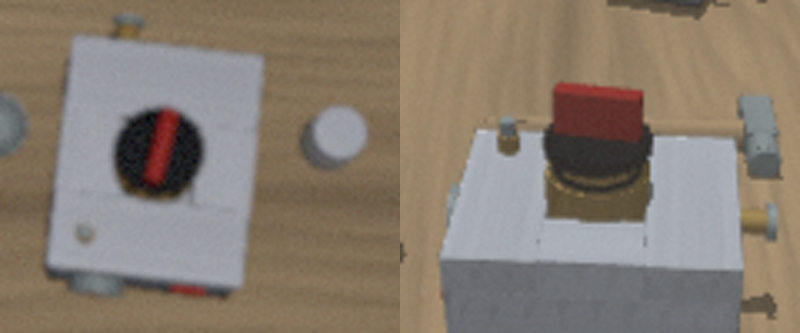

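The crop confirms it: red wing on a black disc on the brass neck. Its centre is about (0.505–0.510, 0.014) with the wing at −14°. The disc radius measures 30.5 mm against 31 given, and the wing length 49 mm against 52. Next I'll check the wrist range and approach.

Run:
```python
from h import *
C=[.507,.0138]
for y in (-110,-60,-14,30,65,70,120,166,240): 
    q=ik([*C,.17],[180,0,y]); print(y,None if q is None else np.round(q,0))
t0=get_obs()["t"]
move_pose([*C,.26],[180,0,-14]); o=get_obs();print(o["t"]-t0,o["position"],o["qpos"][5],o["contact_force"],o["moment"]);t0=o["t"]
im=get_image("side");cv2.imwrite("pics/s1.png",cv2.resize(im[100:260,230:430],(800,640))[:600])
```

```text
-110 None
-60 [-12.  21.  88.  -0.  71. 138.]
-14 [-12.  21.  88.  -0.  71.  92.]
30 [-12.  21.  88.  -0.  71.  48.]
65 [-12.  21.  88.  -0.  71.  13.]
70 [-12.  21.  88.  -0.  71.   8.]
120 [-12.  21.  88.   0.  71. -42.]
166 [-12.  21.  88.   0.  71. -88.]
240 [ -12.   21.   88.    0.   71. -162.]
2.0417 [0.50706375 0.0132435  0.25994555] 92.13907183620891 [ 0.4175338  -0.17238293 -1.03422795] [ 0.11303364 -0.00472888 -0.028875  ]
```

View pics/s1.png

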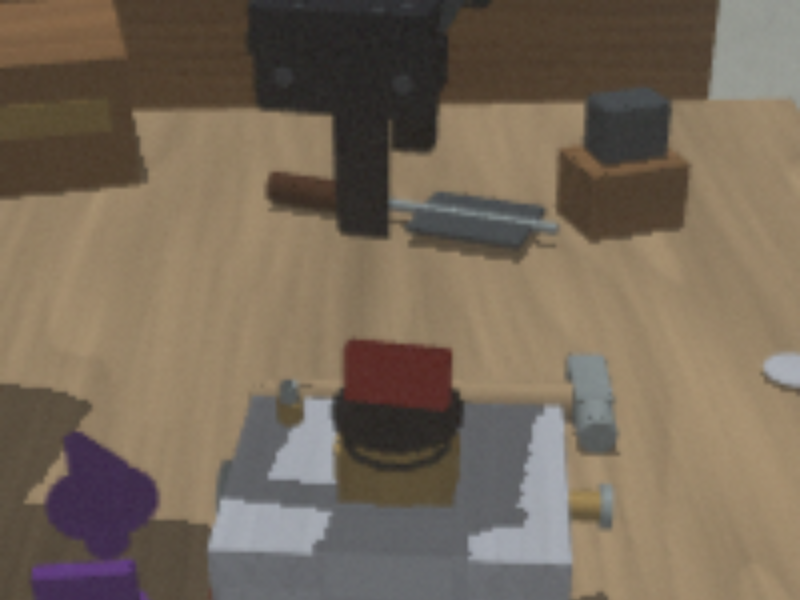

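Starting at yaw −14 would run j6 out of range on the way clockwise. The half-turned grasp at yaw 166 allows 75° back and more than 105° forward, so I'll use that.

Run:
```python
from h import *
def st(l):
    o=get_obs();print(l,round(o["t"],2),np.round(o["position"],4),"yaw",round(o["tool_rot"][2],1),"F",np.round(o["contact_force"],1),"M",np.round(o["moment"],2),"w",round(o["grip_width"]*88,1),"g",round(o["grasp_force"],1))
C=[.507,.0138]
move_pose([*C,.215],[180,0,166]);st("above")
move_l([*C,.154],v=.1);st("down")
gripper_to(.35);st("half")
gripper_to(0.0,squeeze=6);st("grip")
p=get_obs()["position"]
move_l([*C,.1535],[180,0,166]);st("cmd again")
print(wing(.1795))
```

```text
above 4.84 [0.507  0.0138 0.215 ] yaw 166.0 F [0.5 0.2 0.7] M [ 0.09 -0.12  0.02] w 87.7 g 0.0
down 5.6 [0.5073 0.0138 0.1545] yaw 166.0 F [-0.3 -0.6  0.1] M [ 0.01 -0.15  0.02] w 87.9 g 0.0
half 6.55 [0.507  0.0138 0.154 ] yaw 166.0 F [-1.1  0.1 -0.4] M [ 0.03 -0.12 -0.05] w 30.8 g 0.0
grip 6.97 [0.507  0.0137 0.154 ] yaw 166.0 F [-1.4 -1.5  0.3] M [-0.19 -0.14  0.  ] w 12.2 g 5.9
cmd again 7.22 [0.507  0.0136 0.1537] yaw 166.0 F [-1.8 -2.1  2.8] M [-0.33  0.13 -0.02] w 11.9 g 6.0
(array([0.48705262, 0.02200596]), np.float64(nan), array([nan, nan]), 1)h.py:15: RuntimeWarning: Degrees of freedom <= 0 for slice
  mu=P.mean(0);w,V=np.linalg.eigh(np.cov((P-mu).T));v=V[:,1];q=(P-mu)@V
  c *= np.true_divide(1, fact)
  c *= np.true_divide(1, fact)
```

Clean pinch: width 11.9–12.2 mm with small side forces. Next I'll back off in 2.5° steps under a light press, with force feedback.

```bash
cat > ctl.py <<'E'
from h import *
class Ctl:
    def __init__(s,c,yaw): s.c=np.array(c,float); s.yaw=yaw; s.o=get_obs(); s.n=0
    def go(s,v=.15):
        move_l(list(s.c),[180,0,s.yaw],v=v); s.o=o=get_obs()
        s.F=np.array(o["contact_force"]); s.M=np.array(o["moment"]); s.p=np.array(o["position"]); s.n+=1
        s.c[:2]+=np.clip(.05e-3*s.F[:2],-.3e-3,.3e-3)
        print(f"{o['t']:.2f} yaw {s.yaw:.1f}/{o['tool_rot'][2]%360:.1f} z {s.c[2]*1e3:.1f}/{s.p[2]*1e3:.1f} xy {s.c[0]*1e3:.1f} {s.c[1]*1e3:.1f} F {np.round(s.F,1)} Mz {s.M[2]:.2f} w {o['grip_width']*88:.1f}")
    def press(s,target=4,gain=.12e-3,lim=1e-3): s.c[2]-=np.clip(gain*(target-s.F[2]),-lim,lim)
    def bad(s): return s.F[2]>15 or abs(s.M[2])>.28 or np.hypot(*s.F[:2])>15
E
python3 - <<'E'
from ctl import *
gripper_to(0.0,squeeze=25)
k=Ctl([.507,.0137,.1535],166.); k.go(); z0=k.p[2]
for _ in range(2): k.press(); k.go()
z0=k.p[2]
while k.yaw<240 and not k.bad() and k.o["t"]<27:
    if k.F[2]<1.5 :           # unsupported: follow it down without turning
        k.c[2]-=1e-3
    else:
        if k.p[2]<z0-6e-3: print("DROPPED"); break
        k.yaw+=2.5; k.press()
    k.go()
E
```

```text
7.73 yaw 166.0/166.0 z 153.5/153.6 xy 506.9 13.6 F [-2.1 -2.9  5.8] Mz -0.02 w 11.8
7.98 yaw 166.0/166.0 z 153.7/153.7 xy 506.8 13.4 F [-1.8 -3.8  3.6] Mz 0.02 w 11.8
8.23 yaw 166.0/166.0 z 153.7/153.7 xy 506.8 13.2 F [-0.1 -2.8  2.2] Mz 0.02 w 11.9
8.48 yaw 168.5/168.4 z 153.5/153.6 xy 506.8 13.1 F [ 0.3 -1.7  4.7] Mz 0.00 w 12.2
8.73 yaw 171.0/170.9 z 153.5/153.7 xy 506.9 13.0 F [ 0.6 -2.2  4.6] Mz -0.04 w 12.0
8.98 yaw 173.5/173.4 z 153.6/153.6 xy 506.9 12.9 F [ 0.1 -2.6  3.3] Mz 0.01 w 11.8
9.23 yaw 176.0/175.9 z 153.5/153.6 xy 506.9 12.8 F [ 1.5 -2.3  4.1] Mz -0.03 w 11.7
9.48 yaw 178.5/178.4 z 153.5/153.6 xy 507.0 12.6 F [ 1.3 -4.3  3.6] Mz -0.05 w 11.6
9.73 yaw 181.0/180.9 z 153.5/153.6 xy 507.0 12.4 F [ 0.7 -3.5  5.1] Mz 0.01 w 11.8
9.98 yaw 183.5/183.3 z 153.6/153.7 xy 507.1 12.2 F [ 1.2 -4.1  3.8] Mz -0.01 w 11.7
10.23 yaw 186.0/185.9 z 153.6/153.6 xy 507.1 12.0 F [-0.  -3.9  5.2] Mz 0.04 w 12.0
10.48 yaw 188.5/188.4 z 153.7/153.7 xy 507.2 11.8 F [ 1.3 -3.2  4.7] Mz -0.04 w 12.2
10.73 yaw 191.0/190.9 z 153.8/153.7 xy 507.2 11.6 F [ 0.6 -4.   3.3] Mz 0.01 w 11.3
10.98 yaw 19
[... 805 characters left out ...]
 -4.7 -1. ] Mz 0.12 w 11.5
13.48 yaw 211.0/211.0 z 150.0/149.9 xy 507.2 10.0 F [-1.5 -4.5  1.6] Mz 0.10 w 11.8
13.73 yaw 213.5/213.4 z 149.7/149.5 xy 507.1 9.8 F [-1.  -3.5 -1.7] Mz 0.06 w 11.5
13.98 yaw 213.5/213.5 z 148.7/148.4 xy 507.1 9.7 F [-0.5 -1.7 -2.8] Mz 0.07 w 11.5
14.23 yaw 213.5/213.5 z 147.7/147.6 xy 507.1 9.7 F [ 0.5 -0.7 -1.8] Mz 0.04 w 11.9
14.48 yaw 213.5/213.5 z 146.7/146.7 xy 507.1 9.6 F [-0.4 -0.9 -2.3] Mz -0.00 w 11.5
14.73 yaw 213.5/213.5 z 145.7/145.7 xy 507.1 9.6 F [ 0.3 -0.5 -1.7] Mz 0.00 w 11.7
14.98 yaw 213.5/213.5 z 144.7/144.7 xy 507.1 9.6 F [-0.2  0.2 -0.7] Mz 0.01 w 11.7
15.23 yaw 213.5/213.5 z 143.7/144.2 xy 507.1 9.6 F [-1.3 -0.5  6.3] Mz 0.00 w 11.5
DROPPED
```

It dropped 9.4 mm into a thread start at 213.5° (47° back). Next I'll screw it clockwise with a light press, following it down until the hard stop.

Run:
```python
from ctl import *
k=Ctl([.5071,.0096,.1439],213.5); k.go()
mz=[]
while k.yaw>213.5-125 and not k.bad() and k.o["t"]<36:
    k.yaw-=3 if k.yaw>145 else 2; k.press(5,lim=.5e-3); k.go(); mz.append(k.M[2])
    if len(mz)>2 and min(mz[-2:])>.2: print("STOP torque"); break
```

```text
15.48 yaw 213.5/213.5 z 143.9/144.2 xy 507.0 9.6 F [-1.8 -0.1  4.9] Mz 0.04 w 12.0
15.73 yaw 210.5/210.5 z 143.9/144.1 xy 506.9 9.7 F [-1.6  1.3  4.6] Mz 0.09 w 11.8
15.98 yaw 207.5/207.5 z 143.8/144.1 xy 506.9 9.7 F [-1.2  1.7  5.2] Mz 0.05 w 11.6
16.23 yaw 204.5/204.5 z 143.9/144.1 xy 506.8 9.8 F [-1.5  2.   5.6] Mz 0.11 w 12.0
16.48 yaw 201.5/201.6 z 143.9/144.1 xy 506.8 10.0 F [-0.5  2.3  4.6] Mz 0.01 w 11.8
16.73 yaw 198.5/198.6 z 143.9/143.9 xy 506.8 10.0 F [0.3 0.4 3.5] Mz -0.06 w 11.7
16.98 yaw 195.5/195.6 z 143.7/143.7 xy 506.8 10.0 F [0.8 0.6 3.1] Mz -0.06 w 11.8
17.23 yaw 192.5/192.7 z 143.5/143.5 xy 506.8 10.0 F [ 0.2 -0.   3.3] Mz -0.03 w 12.0
17.48 yaw 189.5/189.7 z 143.3/143.3 xy 506.8 10.0 F [0.1 0.2 3.1] Mz 0.00 w 12.0
17.73 yaw 186.5/186.7 z 143.0/143.1 xy 506.8 10.0 F [-1.  -0.4  3.1] Mz 0.01 w 11.7
17.98 yaw 183.5/183.7 z 142.8/142.8 xy 506.8 10.0 F [0.7 0.8 4.4] Mz 0.02 w 11.8
18.23 yaw 180.5/180.7 z 142.7/142.7 xy 506.8 10.0 F [ 0.5 -0.7  3.5] Mz -0.03 w 11.9
18.48 yaw 177.5/177.7 z 142.6/142.5 xy 506.8 10.0 F [-0.1  0.3  2.2] Mz 0.00 w 12.1
18.73 yaw 174.5/174.
[... 762 characters left out ...]
.1 11.7 F [1.4 2.6 4. ] Mz -0.06 w 11.7
21.23 yaw 144.5/144.7 z 141.6/141.6 xy 507.1 11.8 F [0.8 3.  5.2] Mz -0.03 w 11.7
21.48 yaw 142.5/142.6 z 141.6/141.6 xy 507.1 12.0 F [0.8 2.6 4.2] Mz 0.08 w 11.7
21.73 yaw 140.5/140.6 z 141.5/141.5 xy 507.2 12.2 F [0.6 3.8 3.3] Mz 0.05 w 11.8
21.98 yaw 138.5/138.6 z 141.3/141.4 xy 507.2 12.4 F [1.1 4.1 5.2] Mz 0.10 w 11.7
22.23 yaw 136.5/136.6 z 141.4/141.3 xy 507.3 12.6 F [0.7 4.6 3.9] Mz 0.14 w 11.4
22.48 yaw 134.5/134.6 z 141.2/141.2 xy 507.3 12.8 F [0.7 4.9 4.8] Mz 0.15 w 11.8
22.73 yaw 132.5/132.6 z 141.2/141.1 xy 507.3 13.1 F [1.1 5.  3.7] Mz 0.25 w 11.7
22.98 yaw 130.5/130.6 z 141.0/141.1 xy 507.4 13.3 F [0.9 5.  3.6] Mz 0.38 w 11.4
STOP torque
```

Torque rose to 0.38 N m at TCP z 141.1, which is exactly 12.5 mm below the start. Before releasing I'll check that it's held, with a light upward pull of a few newtons.

Run:
```python
from ctl import *
k=Ctl([.5073,.0131,.1411],130.5); k.go()
for _ in range(4): k.press(-3,gain=.08e-3,lim=.5e-3); k.go()
```

```text
23.23 yaw 130.5/130.6 z 141.1/141.1 xy 507.4 13.3 F [1.7 4.2 4.2] Mz 0.45 w 12.0
23.48 yaw 130.5/130.5 z 141.6/141.2 xy 507.5 13.4 F [ 3.   1.6 -2. ] Mz 0.35 w 11.6
23.73 yaw 130.5/130.5 z 141.7/141.2 xy 507.7 13.4 F [ 3.3 -0.5 -7. ] Mz 0.28 w 11.8
23.98 yaw 130.5/130.5 z 141.4/141.2 xy 507.8 13.3 F [ 1.6 -1.  -3.9] Mz 0.31 w 12.1
24.23 yaw 130.5/130.5 z 141.3/141.2 xy 507.7 13.2 F [-0.8 -2.4 -2.7] Mz 0.35 w 11.5
```

It stayed at 141.2 mm under a 7 N upward pull, so it's held home. Releasing and retreating.

Run:
```python
from ctl import *
gripper_to(.5); o=get_obs(); print(o["t"],o["contact_force"],o["grasp_force"])
p=o["position"]; move_l([p[0],p[1],.26],v=.12)
move_pose([.35,-.30,.30],[180,0,130]); pause(.3)
o=get_obs(); print(o["t"],o["contact_force"],o["grasp_force"]); t=get_image("top"); s=get_image("side")
print(wing(.167,t))
cv2.imwrite("pics/end.png",np.hstack([cv2.resize(t[110:270,240:430],(400,337)),cv2.resize(s[150:320,240:410],(337,337))]))
```

```text
24.8667 [ 0.28614169  0.29065532 -0.20230548] 0.0
27.6333 [0.42912161 0.43527426 0.2932194 ] 0.0
(array([0.50654802, 0.01290672]), np.float64(131.2278202007177), array([0.0151986 , 0.04919075]), 139)
```

View pics/end.png

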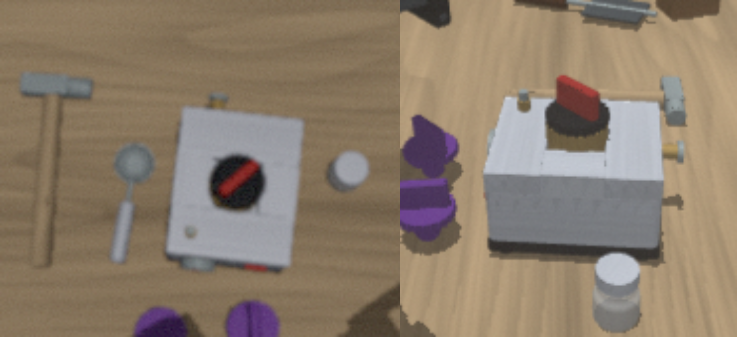

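The picture shows the cap level on the neck with no gap under its head. The wing is at 131°, which matches the last tool yaw of 130.5° with no slip. The jar, spoon and hammer are where they were, and the robot is clear.

```bash
python3 -c "
from cell import *
print(close_job())"
```

```text
the job is handed in; nothing more can be done
None
```

The cap dropped into the thread start 47° back, was screwed clockwise 83° to its hard stop, let go and handed in at about 28 s, with the jar, spoon and hammer left in place; the judge's verdict was not shown.

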